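# Take a bung from behind the spring flap

### The arm

A 6-joint arm with a two-finger parallel gripper is mounted at the origin on a cart in front of the work surface, level with it; the furniture and walls round the work are solid. World frame = base frame: x ahead of the robot, y to its left, z up, the work surface at z = 0. Lengths are in m, angles in degrees, forces in N, time in s.
With the tool pointing down it reaches from about 0.25 to 0.725 m from the base axis. Payload 9.7 kg.
Tool frame: the origin (TCP) lies where the fingers leave the gripper's body, on its centre line; the fingertips stand 73 mm ahead of it and the grasp point (between the pads) lies 54 mm ahead of it; y points along the fingers, x is the direction in which the jaws open and shut, and the axes are right-handed (so a half turn about y gives the same grasp; the last joint's range is limited). The gripper opens to 85 mm and grips with 20 to 120 N. Pads are 22 mm wide; open, the fingers measure 114 mm over their backs; the gripper's body (76 mm by 85 mm) begins 54 mm behind the grasp point. The pads swing forward as they close: fully open they stand 13 mm farther back than shut.
Start: joints at [-66.119, 4.979, 10.078, 95.1, 0, 90], TCP at [0.223, -0.503, 0.304] pointing down, gripper open.
Joint ranges: [-179.16, 179.16], [-48.56, 103.87], [-65.8, 70.77], [-126.05, 130.52], [-82.76, 87.17], [-180, 180]. Speed limits (degrees/s): [127.2, 127.2, 147.25, 180, 180, 180].

### API

Orientations are given as [roll, pitch, yaw] about the fixed x, y, z axes, in that order (R = Rz(yaw) Ry(pitch) Rx(roll)).
In Python, from workcell import sensors, imaging, bot, models gives the robot as it stands.
- The arm moves only by the tool arm_command, never from a script. Its argument "rows" is one flat list of numbers, 7 for each row, row after row: the shift along the tool's x, y, z in cm, then the turn, a rotation vector about the tool's x, y, z in degrees, then the gripper's target within -1 to 1 (fully open at 1, half-way at 0, shut at -1). A call has 1 to 12 rows; each row is the pose to reach, as a shift and turn from the pose commanded when the call began, along the tool's axes at that moment; what a row does not reach only later rows make up. A row lasts 1/12 s, in which the tool goes at most 41.7 mm and 7.16 degrees, less where a joint would pass 70% of its speed; a pose out of reach is approached as far as the arm can. A call with a gripper value outside its range is refused whole. The fingers move at their own pace and stop on an object; "force" is the grip in N (left out, the last holds). Time passes only in rows, so rows that repeat a pose let the fingers close. It gives the time, the measured TCP pose, the force and the opening at its end, in the units of the state.
- sensors.get_obs(): the state, without advancing time (a new reading comes with each control period).
- imaging.camera(name): name is "scene" or "top" or "wrist"; returns a dict with "pixels" (384x512x3 uint8, blue, green, red), "z_map" (384x512 float32, m along the optical axis (not along the pixel's ray), 0 where there is no reading), "camera_matrix" (3x3 intrinsics, pixels), "world_from_camera" (4x4, takes a point from camera to world coordinates). Camera axes: x right, y up, looking along -z (the intrinsics and any distortion apply to the point x, -y, -z); pixel columns grow to the right and rows downward; lengths in m; the calibration is good to about 2 mm. A picture is of the moment at which its call begins.
- bot.job_done(): hands the job in, once; it reports no verdict.
Trained networks look in the newest picture that a camera, given by its name, has taken for a name from the list of things; names that differ only in an ending like _2 or _b are one class to them, and where a whole thing is asked for, a point or a joint stands for the part that bears it (a point fixed in the world has none). Each returns a list of dicts, best first, with "conf" (0 to 1); they miss things now and then, are a little off and sometimes report something else, mostly with a low value. They report only what shows in the picture. A call takes as long as a camera call.
- models.search_frame(thing, camera): "extent" ([centre column, centre row, width, height] in pixels, round what is visible of it).
- models.spot_point(thing, camera): "location" ([column, row] in pixels: a listed point, or the origin of a listed thing).
The state is a dict: "time": time; "q": joint angles; "qd": joint speeds; "joint_efforts": joint torques, N m; "ee_pos": TCP position; "tcp_rot": TCP orientation; "wrist_force": force on the tool from outside, world axes, zero at the start; "torque": the same for the moment, N m; "opening": finger opening in m.
Only numpy, scipy, OpenCV 4.12 (cv2) and the standard library are available. Lean on these libraries where they do the work, as an engineer would, in place of code of your own. Each camera call takes 0.05 s, during which the arm holds its last target.

### The job

Swing the clear spring flap of the white stopper box aside and keep it from closing with your hand while you reach in and take out the larger of the two red rubber bungs. Put that bung into the white porcelain dish; the smaller bung stays in the box, the flap must be shut again at the end, and the glass sample bottle stays standing about where it is.

Things in the scene. Friction and masses are not known exactly. Their poses are not given: they have to be found in the camera images.
- stopper_box: Fixed white box, 52 mm high, with one compartment under a clear flap. Origin: under the middle of the compartment, at worktop height; x to the back of the box, y to its left end. Compartment: 58 mm to front and back, 60 mm to left and right of the origin, rim at z = 52 mm. Walls 10 mm (front face at x = -68 mm, right face at y = -70 mm); solid at the left from y = 60 to 125 mm.
- compartment_floor (a point): Centre of the compartment's floor, 22 mm above the worktop, 30 mm below the rim. The two bungs stand on this floor one behind the other, about 26 mm in front of and behind this point; which one is in front varies.
- flap (a joint): Angle of the flap (rad): 0 shut, up to 1.4 open. Clear plate 136 x 191 mm, 4 mm thick, just above the rim. It swings level about an upright pin and never lifts: pushing its front rib to the back (box +x) turns it anticlockwise seen from above and uncovers the compartment from the front. A spring shuts it as soon as it is let go (0.08 N m shut, 0.19 N m fully open: 1 to 3 N at the rib).
- flap_hinge (a point): The flap's upright pin, at the front left corner of the box: x = -60 mm, y = 105 mm in the box's frame, 52 mm above the worktop.
- flap_rib (a point): On the front face of the flap's upright aluminium rib, straight in front of the bungs while shut, 61 mm above the worktop. The rib runs along the whole front edge, flush with the box front, 53 to 68 mm above the worktop; moves with the flap. Fingers that push it back until they are over the compartment can go straight down beside it: it leans on them and the flap stays open.
- large_bung: The larger red rubber bung: 32 mm across the top, tapering a little towards its foot, 26 mm high, 20 g, standing on the compartment's floor with the wide end up. Origin: centre of its underside.
- small_bung: The smaller red rubber bung: 25 mm across the top, 21 mm high, standing on the compartment's floor. Origin: centre of its underside. It stays in the box.
- dish: Loose white porcelain evaporating dish on the worktop, left of the box: round, 86 mm across the rim, 34 mm high, hollow, with sloping walls and a floor about 30 mm across, 4 mm above the worktop. Origin: centre of its underside.
- sample_bottle: Small clear glass sample bottle standing behind the dish and left of the box, 58 mm across, 103 mm high. Origin: centre of its underside. Leave it alone.

How it is judged:
By the outcome, as a careful person would: the job done as asked, in the order asked, and still so for the second after the job is handed in, with the robot touching nothing.
It also fails if it takes over 37 s, if anything falls off the work surface, if the arm or the gripper's body presses on something with over 40 N, if the wrist force passes 120 N, or if a joint passes its speed limit or range.

## Working session

There is one attempt and no reset: what is moved stays moved. The work goes in short steps, Python scripts to look and compute and a tool call to move; the robot and the scene stay as the last step left them, time stands still between calls to the robot, and variables do not carry over. Pictures are saved under pics/ and viewed, and the job is handed in when it is done.

Besides the shell and the picture viewer there is one more tool, called after "Request:" as a command line: name --argument value ..., lists and objects as JSON in quotes. arm_command: Moves the arm, as the interface text tells. Its arguments: {"type":"object","properties":{"rows":{"type":"array","items":{"type":"number"}},"force":{"type":"number"}},"required":["rows"]}

```bash
mkdir -p pics
cat > h.py <<'E'
import numpy as np, cv2
from workcell import sensors, imaging, bot, models
def shot(cam,fn):
    c=imaging.camera(cam); cv2.imwrite('pics/'+fn,c['pixels']); return c
def ray(c,uv):
    K=c['camera_matrix'];T=c['world_from_camera']
    d=np.array([(uv[0]-K[0,2])/K[0,0],-(uv[1]-K[1,2])/K[1,1],-1.0])
    return T[:3,3],T[:3,:3]@d
def atz(c,uv,z):
    o,d=ray(c,uv); return o+d*(z-o[2])/d[2]
def dep(c,uv):
    o,d=ray(c,uv); u,v=int(round(uv[0])),int(round(uv[1])); return o+d*c['z_map'][v,u]
E
python3 - <<'E'
from h import *
np.set_printoptions(precision=4,suppress=True)
print(sensors.get_obs())
for cam in ['scene','top','wrist']:
    c=shot(cam,cam+'0.png'); print(cam,c['world_from_camera'][:3,3],c['camera_matrix'][0,0], {k:v for k,v in c.items() if k not in('pixels','z_map','camera_matrix','world_from_camera')})
    Z={'stopper_box':0,'compartment_floor':.022,'flap_hinge':.052,'flap_rib':.061,'large_bung':.022,'small_bung':.022,'dish':0,'sample_bottle':0}
    for t in Z:
        for r in models.spot_point(t,cam)[:2]:
            print(t,r['conf'],np.array(r['location']),atz(c,r['location'],Z[t]))
E
```

```text
{'time': 0.0, 'q': array([-66.1185,   5.0118,  10.0343,  95.1005,   0.0001,  90.0001]), 'qd': array([-0.0715,  0.0043, -0.0111, -0.1286, -0.1188,  0.0276]), 'joint_efforts': array([  0.0019, -52.0391,  46.4796,   0.0164,   0.0002,  -0.    ]), 'ee_pos': array([ 0.2226, -0.5028,  0.3032]), 'tcp_rot': array([-89.9999,   0.0779, -66.1186]), 'wrist_force': array([-0.5983,  0.5374, -0.0184]), 'torque': array([ 0.0021,  0.077 , -0.0042]), 'opening': 0.08561899165370963}
scene [-0.0085  0.7052  0.4217] 409.4873998221312 {}
stopper_box 0.69 [319.7 205.3] [0.5211 0.0064 0.    ]
compartment_floor 0.87 [319.2 196.2] [0.5247 0.0056 0.022 ]
flap_hinge 0.71 [300.  205.9] [0.4822 0.1235 0.052 ]
dish 0.59 [216.9 289. ] [0.441  0.3761 0.    ]
sample_bottle 0.58 [164.8 214.4] [0.7366 0.2925 0.    ]
top [0.4776 0.1934 1.1301] 460.1094783549949 {}
stopper_box 0.88 [318.5 227.5] [ 0.5213 -0.0023  0.    ]
flap_rib 0.93 [318.1 253.6] [0.4586 0.01   0.061 ]
dish 0.76 [167.5 261.3] [0.439  0.3658 0.    ]
sample_bottle 0.59 [202.3 143.9] [0.7288 0.2859 0.    ]
wrist [ 0.2862 -0.4741  0.3739] 287.41519242010406 {}
```

View pictures.

View pics/scene0.png

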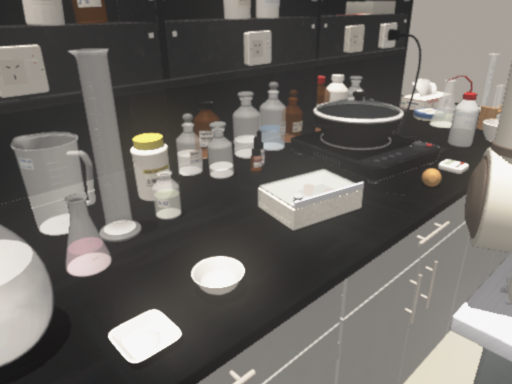

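View pics/top0.png

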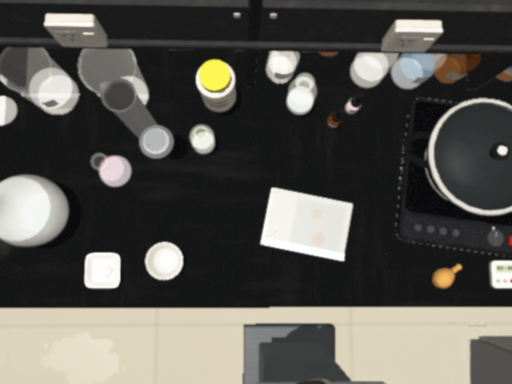

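View pics/wrist0.png

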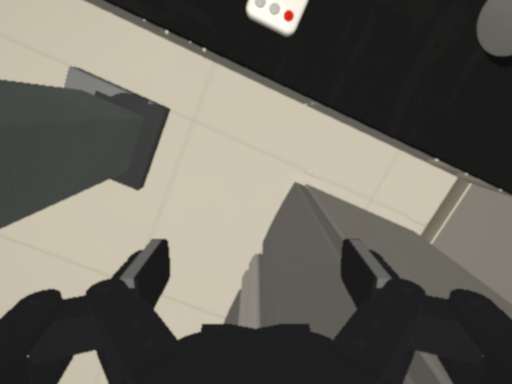

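Run:
```python
from h import *
np.set_printoptions(precision=4,suppress=True)
c=imaging.camera('top'); im=c['pixels'][175:275,245:370]
im2=cv2.resize(im,None,fx=6,fy=6,interpolation=cv2.INTER_CUBIC); 
cv2.imwrite('pics/topz.png',im2)
for t in ['large_bung','small_bung','flap','stopper_box','dish','sample_bottle']:
    print(t,[(r['conf'],r['extent']) for r in models.search_frame(t,'top')][:2])
for t in ['flap_hinge','flap_rib','compartment_floor','stopper_box','large_bung','small_bung']:
    print(t,[(r['conf'],r['location']) for r in models.spot_point(t,'top')][:2])
# white mask corners
g=c['pixels'].astype(int)
z=c['z_map']; T=c['world_from_camera'];K=c['camera_matrix']
v,u=np.mgrid[:384,:512]
P=np.stack([(u-K[0,2])/K[0,0],-(v-K[1,2])/K[1,1],-np.ones_like(u)],-1)*z[...,None]
W=P@T[:3,:3].T+T[:3,3]
m=(W[...,2]>.02)&(W[...,2]<.1)&(u>240)&(u<370)&(v>170)&(v<280)
pts=W[m][:,:2].astype(np.float32)*1000
r=cv2.minAreaRect(pts);print(r,cv2.boxPoints(r)); print(np.histogram(W[m][:,2],bins=np.arange(.02,.1,.005)))
# red
b=c['pixels'].astype(int); rm=((b[...,2]-b[...,1])>12)&(b[...,2]>150)&(u>240)&(u<370)&(v>170)&(v<280)
n,l,s,ce=cv2.connectedComponentsWithStats(rm.astype(np.uint8))
for i in range(1,n):
    if s[i,4]>15: print(s[i],ce[i],atz(c,ce[i],.045), dep(c,ce[i]))
```

```text
large_bung []
small_bung []
flap [(0.64, [307.5, 224.2, 90.7, 72.9]), (0.16, [307.1, 223.4, 88.5, 67.2])]
stopper_box [(0.62, [305.9, 222.9, 91.0, 69.1])]
dish [(0.67, [165.6, 262.9, 37.2, 34.9])]
sample_bottle [(0.56, [202.7, 138.7, 24.0, 31.3])]
flap_hinge [(0.86, [269.0, 239.7])]
flap_rib [(0.86, [315.6, 253.3])]
compartment_floor []
stopper_box [(0.86, [317.5, 230.4])]
large_bung []
small_bung []
((529.4020385742188, 35.771385192871094), (195.75106811523438, 136.38465881347656), 78.66383361816406) [[443.3012 -46.7904]
 [577.0251 -73.5989]
 [615.5029 118.3332]
 [481.779  145.1417]]
(array([   7,    8,    3,    6,    8,   26,  477, 3445,  611,  165,   78,
         23,    0,    0,    0]), array([0.02 , 0.025, 0.03 , 0.035, 0.04 , 0.045, 0.05 , 0.055, 0.06 ,
       0.065, 0.07 , 0.075, 0.08 , 0.085, 0.09 , 0.095]))
```

View pics/topz.png

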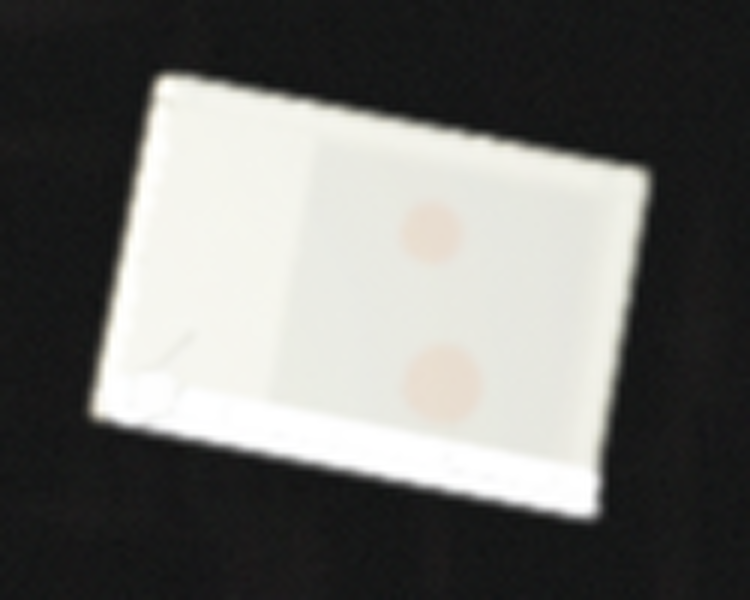

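Run:
```python
from h import *
np.set_printoptions(precision=4,suppress=True)
c=imaging.camera('top')
yaw=np.deg2rad(-11.3);R=np.array([[np.cos(yaw),-np.sin(yaw)],[np.sin(yaw),np.cos(yaw)]]);O=np.array([.524,.0088])
for n,uv,z in [('L',(318.8,238.8),.048),('S',(316.8,213.8),.043),('rimFL',(245+95/6,175+415/6),.06),('FR',(245+597/6,175+520/6),.06),('BR',(245+650/6,175+172/6),.056),('BL',(245+155/6,175+73/6),.056),('FRbase-check',(318.1,253.6),.061),('hinge',(269,239.7),.055)]:
    p=atz(c,uv,z); print(n,p,'box',R.T@(p[:2]-O))
s=imaging.camera('scene'); im=s['pixels'][160:235,245:375]
cv2.imwrite('pics/scz.png',cv2.resize(im,None,fx=6,fy=6,interpolation=cv2.INTER_CUBIC))
w=imaging.camera('wrist')
for uv in [(150,255),(155,290),(140,300),(360,255),(350,270)]: print(uv,dep(w,uv),w['z_map'][uv[1],uv[0]])
d=imaging.camera('top'); m=d['pixels'][225:300,135:195]
g=cv2.inRange(cv2.cvtColor(m,cv2.COLOR_BGR2GRAY),90,255); ct=max(cv2.findContours(g,0,1)[0],key=cv2.contourArea); (x,y),r=cv2.minEnclosingCircle(ct); print('dish',x+135,y+225,r,atz(d,(x+135,y+225),.034))
```

```text
L [0.4929 0.0057 0.048 ] box [-0.0299 -0.0092]
S [0.5522 0.0087 0.043 ] box [0.0276 0.0054]
rimFL [0.4802 0.1428 0.06  ] box [-0.0692  0.1228]
FR [ 0.44   -0.0514  0.06  ] box [-0.0706 -0.0755]
BR [ 0.5755 -0.0762  0.056 ] box [ 0.0672 -0.0733]
BL [0.6138 0.1189 0.056 ] box [0.0665 0.1256]
FRbase-check [0.4586 0.01   0.061 ] box [-0.0644 -0.0116]
hinge [0.4906 0.1235 0.055 ] box [-0.0552  0.1059]
(150, 255) [ 0.2149 -0.457   0.2637] 0.121915124
(155, 290) [ 0.2031 -0.4648  0.2683] 0.12127111
(140, 300) [ 0.2248 -0.4649  0.302 ] 0.08338854
(360, 255) [ 0.2511 -0.5382  0.264 ] 0.12150831
(350, 270) [ 0.2412 -0.5407  0.2591] 0.1289439
dish 163.6599998474121 260.5800018310547 19.875009536743164 [0.4419 0.3696 0.034 ]
```

View pics/scz.png

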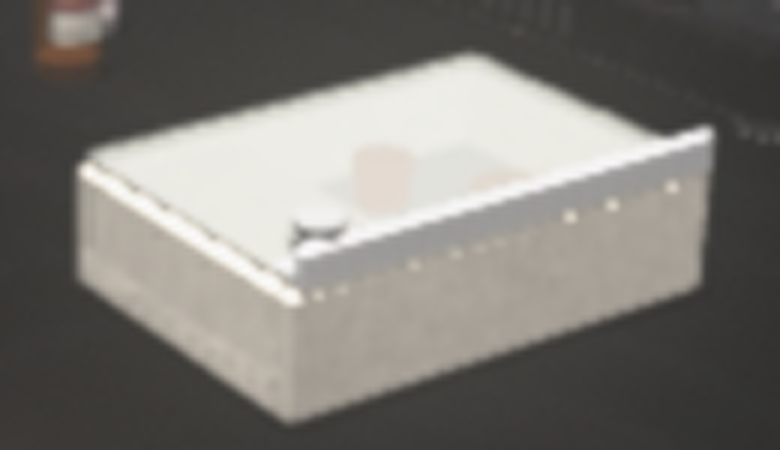

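Request:
arm_command --rows '[-4, 0.5, 4, 0, 3.5, 0, 0.2, -8, 1, 8, 0, 7, 0, 0.2, -12, 1.5, 12, 0, 10.5, 0, 0.2, -16, 2, 16, 0, 14, 0, 0.2]' --force 40

```text
time: 2.53
ee_pos: [0.2825, -0.3465, 0.2888]
tcp_rot: [-90.0, 0.0, -80.4]
wrist_force: [0.9, -0.7, 1.1]
opening: 0.0515
```

Run:
```python
from h import *
print(sensors.get_obs())
```

```text
{'time': 2.5333, 'q': array([-5.08098173e+01, -9.32443112e+00, -5.46320489e+00,  9.38677748e+01,
        5.32809565e-03,  1.19544281e+02]), 'qd': array([ 53.85006687, -36.49202875, -36.9900198 ,  -0.98361845,
         0.25143975,  94.68715233]), 'joint_efforts': array([-10.21231592, -31.56996131,  48.60348344,   0.45636247,
        -0.20814842,  -2.88692817]), 'ee_pos': array([ 0.28252618, -0.34650128,  0.28880321]), 'tcp_rot': array([-8.99985938e+01,  8.32439045e-03, -8.03540987e+01]), 'wrist_force': array([ 0.93745704, -0.65109957,  1.14687241]), 'torque': array([ 0.03031949, -0.12225018, -0.02453591]), 'opening': 0.051465500869177686}
```

Request:
arm_command --rows '[-3, 0, 2, 0, -7, 0, 0.2, -6, 0.5, 4, 0, -14, 0, 0.2, -9, 1, 6, 0, -21, 0, 0.2, -12, 1, 8, 0, -28, 0, 0.2, -15, 1.5, 9.5, 0, -35, 0, 0.2, -18, 2, 11, 0, -42, 0, 0.2, -20, 2, 12, 0, -49, 0, 0.2, -22, 2, 13, 0, -56, 0, 0.2, -24, 2.5, 14, 0, -63, 0, 0.2, -26, 2.5, 15, 0, -70, 0, 0.2, -27.5, 3, 16, 0, -77, 0, 0.2, -28.8, 3, 16.7, 0, -84, 0, 0.2]'

```text
time: 3.53
ee_pos: [0.3978, -0.0343, 0.2587]
tcp_rot: [-90.0, 0.0, 4.3]
wrist_force: [0.8, -0.2, -0.1]
opening: 0.0515
```

Request:
arm_command --rows '[0, 0, 0, 0, -7, 0, 0.2, 0, 0, 0, 0, -14, 0, 0.2, 0, 0, 0, 0, -21, 0, 0.2, 0, 0, 0, 0, -28, 0, 0.2, 0, 0, 0, 0, -35, 0, 0.2, 0, 0, 0, 0, -42, 0, 0.2, 0, 0, 0, 0, -49, 0, 0.2, 0, 0, 0, 0, -56, 0, 0.2, 0, 0, 0, 0, -63, 0, 0.2, 0, 0, 0, 0, -70, 0, 0.2, 0, 0, 0, 0, -74.8, 0, 0.2, 0, 0, 0, 0, -74.8, 0, 0.2]'

```text
time: 4.53
ee_pos: [0.3975, -0.0357, 0.2593]
tcp_rot: [-90.0, -0.0, 78.9]
wrist_force: [-0.4, 1.0, 0.8]
opening: 0.0513
```

Run:
```python
from h import *
np.set_printoptions(precision=4,suppress=True)
o=sensors.get_obs(); print(o['time'],o['q'],o['ee_pos'],o['tcp_rot'],o['opening'],o['wrist_force'])
w=shot('wrist','wrist1.png'); s=shot('scene','scene1.png')
K=w['camera_matrix'];T=w['world_from_camera'];v,u=np.mgrid[:384,:512];z=w['z_map']
P=np.stack([(u-K[0,2])/K[0,0],-(v-K[1,2])/K[1,1],-np.ones_like(u)],-1)*z[...,None]
W=P@T[:3,:3].T+T[:3,3]-o['ee_pos']
yaw=np.deg2rad(78.7);ax=np.array([np.cos(yaw),np.sin(yaw)]);az=np.array([-np.sin(yaw),np.cos(yaw)])
X=W[...,:2]@ax;Z=W[...,:2]@az;H=W[...,2]
for sgn in(1,-1):
    m=(sgn*X>0.0)&(abs(X)<.07)&(abs(Z)<.02)&(H<-.01)&(H>-.1)&(z>0)
    print(sgn,m.sum(), np.percentile(H[m],[0,1,5,20]), X[m].min(),X[m].max(),Z[m].min(),Z[m].max())
    t=m&(H<np.percentile(H[m],5)); print(X[t].min(),X[t].max(),Z[t].min(),Z[t].max())
```

```text
4.5333 [ -5.1256 -16.3545 -14.4968  91.8458   0.0002   5.9781] [ 0.3975 -0.0357  0.2593] [-90.0118  -0.0014  78.8963] 0.05130534021561785 [-0.4474  0.9933  0.7805]
1 6101 [-0.0697 -0.0646 -0.0569 -0.0368] 0.024635711712665834 0.060774572917269586 -0.012943528646221933 0.01388660690461201
0.02672162842075552 0.04002805936070193 -0.011501189464535187 0.010955461519597798
-1 6116 [-0.0695 -0.0647 -0.057  -0.0368] -0.05833591407033652 -0.02195507555030512 -0.01372438756009937 0.01391699568057202
-0.03740369884867318 -0.023961042013653334 -0.012174325140039724 0.010745330735851027
```

View pics/wrist1.png

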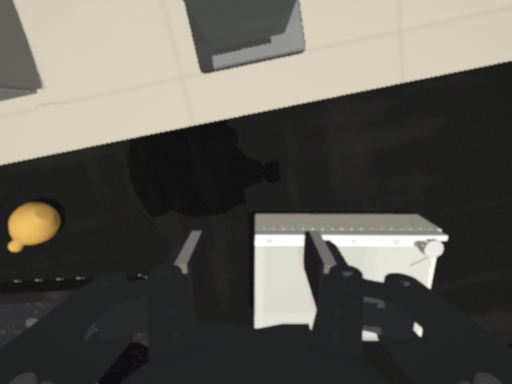

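View pics/scene1.png

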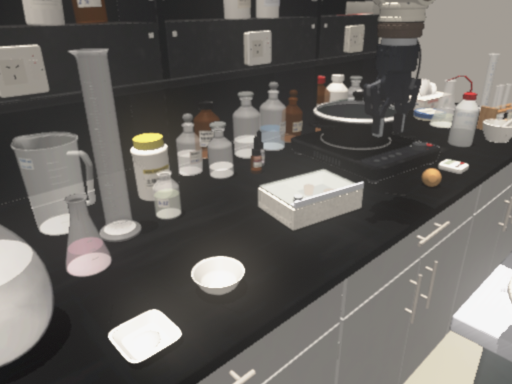

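Request:
arm_command --rows '[2.5, 2, 0, 0, 0, 0, 0.2, 5, 5, -0.5, 0, 0, 0, 0.2, 5.9, 8, -1, 0, 0, 0, 0.2, 5.9, 10.5, -1, 0, 0, 0, 0.2, 5.9, 12.5, -1, 0, 0, 0, 0.2, 5.9, 13.1, -1, 0, 0, 0, 0.2, 5.9, 13.1, -1, 0, 0, 0, 0.2]'

```text
time: 5.22
ee_pos: [0.4182, 0.0202, 0.127]
tcp_rot: [-89.9, 0.0, 78.6]
wrist_force: [0.4, -0.0, 0.9]
opening: 0.052
```

Run:
```python
from h import *
np.set_printoptions(precision=4,suppress=True)
o=sensors.get_obs(); print(o['time'],o['q'],o['ee_pos'],o['tcp_rot'],o['opening'],o['wrist_force'])
yaw=np.deg2rad(-11.3);R=np.array([[np.cos(yaw),-np.sin(yaw)],[np.sin(yaw),np.cos(yaw)]]);O=np.array([.524,.0088])
print(R.T@(o['ee_pos'][:2]-O))
s=shot('scene','scene2.png');cv2.imwrite('pics/scene2z.png',cv2.resize(s['pixels'][100:240,230:400],None,fx=4,fy=4))
w=shot('wrist','wrist2.png')
```

```text
5.2167 [  2.7675 -12.832  -26.3248  76.6597   0.0021  14.1926] [0.4182 0.0202 0.127 ] [-89.8516   0.0353  78.575 ] 0.05197579113914883 [ 0.3938 -0.0296  0.8971]
[-0.106  -0.0095]
```

View pics/scene2z.png

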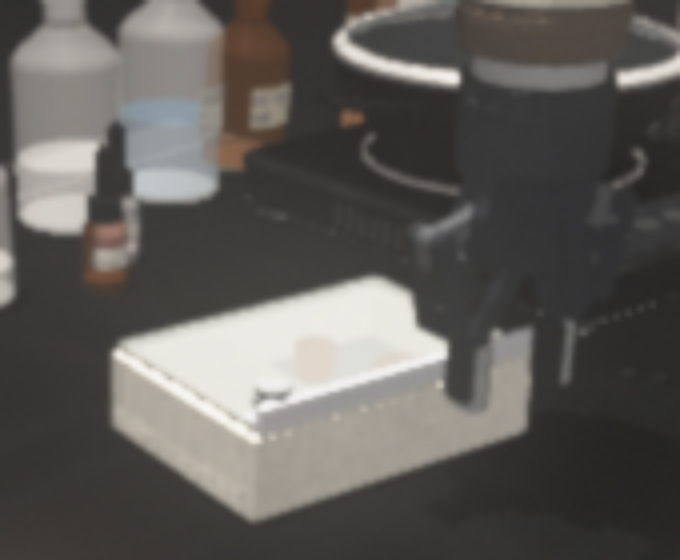

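View pics/wrist2.png

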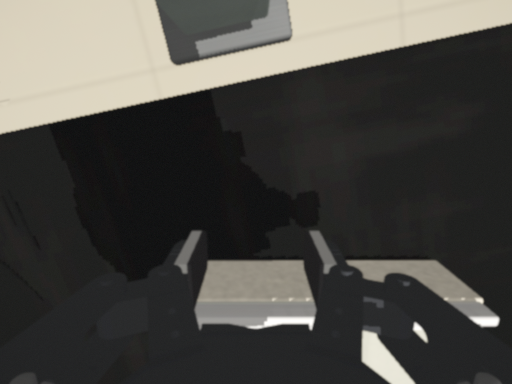

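Request:
arm_command --rows '[0, 0, -1, 0, 0, 0, 0.2, 0, 0, -2, 0, 0, 0, 0.2, 0, 0, -2.7, 0, 0, 0, 0.2, 0, 0, -3.4, 0, 0, 0, 0.2, 0, 0, -4.1, 0, 0, 0, 0.2, 0, 0, -4.8, 0, 0, 0, 0.2, 0, 0, -5.5, 0, 0, 0, 0.2, 0, 0, -6.2, 0, 0, 0, 0.2, 0, 0, -6.9, 0, 0, 0, 0.2, 0, 0, -7.5, 0, 0, 0, 0.2, 0, 0, -7.5, 0, 0, 0, 0.2]'

```text
time: 6.23
ee_pos: [0.4935, 0.0052, 0.1281]
tcp_rot: [-90.0, 0.0, 78.7]
wrist_force: [-1.5, -0.7, -0.2]
opening: 0.0512
```

Run:
```python
from h import *
np.set_printoptions(precision=4,suppress=True)
o=sensors.get_obs(); print(o['time'],o['q'],o['ee_pos'],o['tcp_rot'],o['opening'],o['wrist_force'])
yaw=np.deg2rad(-11.3);R=np.array([[np.cos(yaw),-np.sin(yaw)],[np.sin(yaw),np.cos(yaw)]]);O=np.array([.524,.0088])
print(R.T@(o['ee_pos'][:2]-O))
s=shot('scene','scene3.png');cv2.imwrite('pics/scene3z.png',cv2.resize(s['pixels'][100:240,230:400],None,fx=4,fy=4))
w=shot('wrist','wrist3.png')
for r in models.spot_point('large_bung','wrist')[:2]: 
    p=atz(w,r['location'],.022);print(r,p,R.T@(p[:2]-O))
for r in models.spot_point('large_bung','scene')[:2]: 
    p=atz(s,r['location'],.022);print(r,p,R.T@(p[:2]-O))
print(models.search_frame('large_bung','wrist')[:1])
```

```text
6.2333 [  0.6155  -2.4374 -16.9398  75.4883  -0.0217  11.9505] [0.4935 0.0052 0.1281] [-90.0136   0.0193  78.665 ] 0.05123085663272622 [-1.4618 -0.7421 -0.2172]
[-0.0292 -0.0095]
{'location': [259.5, 228.5], 'conf': 0.57} [0.4992 0.0081 0.022 ] [-0.0241 -0.0056]
{'location': [331.6, 200.9], 'conf': 0.4} [0.4889 0.0058 0.022 ] [-0.0338 -0.0099]
[{'extent': [263.7, 236.3, 54.2, 58.3], 'conf': 0.83}]
```

View pics/scene3z.png

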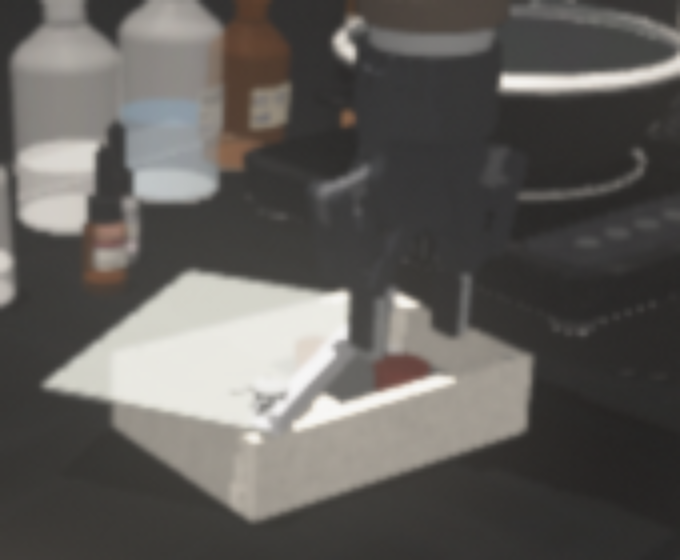

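View pics/wrist3.png

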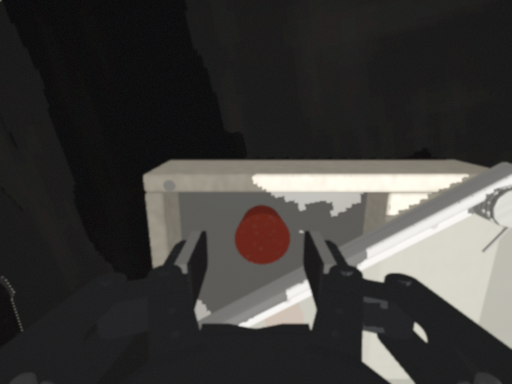

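Run:
```python
from h import *
np.set_printoptions(precision=4,suppress=True)
o=sensors.get_obs()
yaw=np.deg2rad(-11.3);R=np.array([[np.cos(yaw),-np.sin(yaw)],[np.sin(yaw),np.cos(yaw)]]);O=np.array([.524,.0088])
w=imaging.camera('wrist');b=w['pixels'].astype(int)
K=w['camera_matrix'];T=w['world_from_camera'];v,u=np.mgrid[:384,:512];z=w['z_map']
P=np.stack([(u-K[0,2])/K[0,0],-(v-K[1,2])/K[1,1],-np.ones_like(u)],-1)*z[...,None]
W=P@T[:3,:3].T+T[:3,3]
m=(b[...,2]-b[...,1]>50)&(u>220)&(u<300)&(v>190)&(v<290)
print(m.sum(),np.percentile(W[m][:,2],[5,25,50,75,95]))
t=m&(W[...,2]>.043)
(x,y),r=cv2.minEnclosingCircle(np.argwhere(t)[:,::-1].astype(np.float32)); print(x,y,r)
p=atz(w,(x,y),.048); print(p,R.T@(p[:2]-O)); print('tcp',R.T@(o['ee_pos'][:2]-O))
q=W[t][:,:2]; bq=(q-O)@R; print(bq.min(0),bq.max(0),bq.mean(0))
```

```text
2278 [0.0427 0.0476 0.0481 0.0485 0.049 ]
261.64422607421875 235.9423065185547 28.067241668701172
[0.4925 0.0103 0.048 ] [-0.0311 -0.0047]
tcp [-0.0305 -0.0095]
[-0.0988 -0.0199] [-0.0134  0.0105] [-0.0298 -0.0046]
```

Request:
arm_command --rows '[0.4, 0, 0, 0, 0, 0, 0.2, 0.4, 0.7, 0, 0, 0, 0, 0.2, 0.4, 1.4, 0, 0, 0, 0, 0.2, 0.4, 2.1, 0, 0, 0, 0, 0.2, 0.4, 2.7, 0, 0, 0, 0, 0.2, 0.4, 3.1, 0, 0, 0, 0, 0.2, 0.4, 3.1, 0, 0, 0, 0, 0.2]'

```text
time: 7.12
ee_pos: [0.494, 0.0096, 0.0977]
tcp_rot: [-90.1, -0.1, 78.7]
wrist_force: [-1.2, 0.0, 6.3]
opening: 0.051
```

Run:
```python
from h import *
np.set_printoptions(precision=4,suppress=True)
o=sensors.get_obs(); print(o['time'],o['ee_pos'],o['tcp_rot'],o['opening'],o['wrist_force'])
w=shot('wrist','wrist4.png')
```

```text
7.1167 [0.494  0.0096 0.0977] [-90.1177  -0.072   78.6861] 0.05104029324953251 [-1.1632  0.0131  6.2648]
```

View pics/wrist4.png

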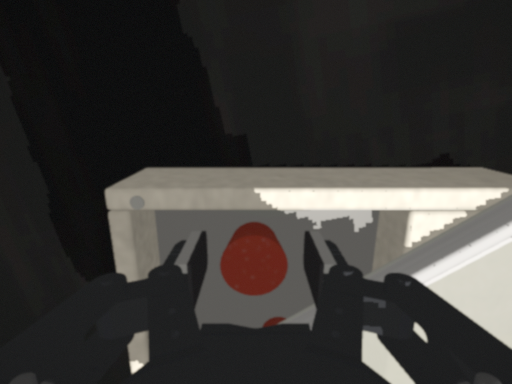

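Request:
arm_command --rows '[0, -0.2, 0, 0, 0, 0, 0.2, 0, -0.2, 0, 0, 0, 0, 0.2]'

```text
time: 7.33
ee_pos: [0.4932, 0.0094, 0.0991]
tcp_rot: [-90.0, 0.0, 78.7]
wrist_force: [-1.3, -0.8, 1.0]
opening: 0.051
```

Run:
```python
from h import *
np.set_printoptions(precision=4,suppress=True)
o=sensors.get_obs(); print(o['time'],o['ee_pos'],o['tcp_rot'],o['opening'],o['wrist_force'])
s=shot('scene','scene4.png');cv2.imwrite('pics/scene4z.png',cv2.resize(s['pixels'][120:240,240:380],None,fx=5,fy=5))
```

```text
7.3333 [0.4932 0.0094 0.0991] [-89.983    0.0038  78.6791] 0.05101219743356352 [-1.3169 -0.7704  1.0472]
```

View pics/scene4z.png

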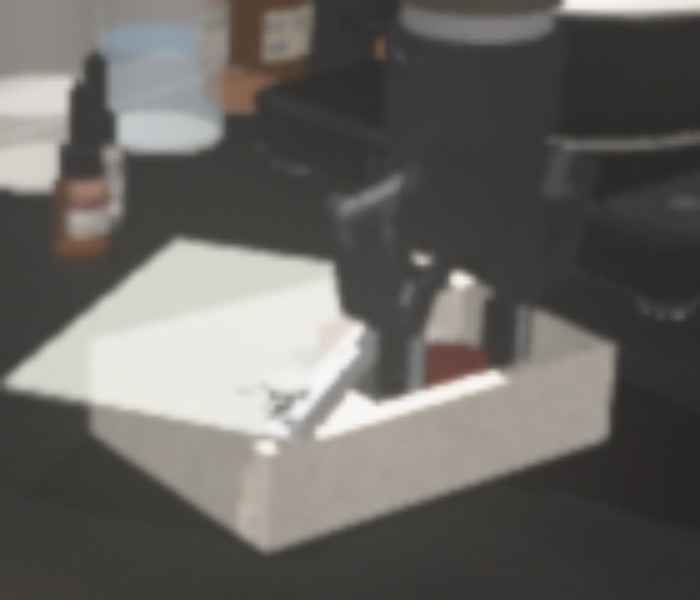

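Request:
arm_command --rows '[0, 0, 0, 0, 0, 0, -0.5, 0, 0, 0, 0, 0, 0, -0.5, 0, 0, 0, 0, 0, 0, -0.5, 0, 0, 0, 0, 0, 0, -0.5, 0, 0, 0, 0, 0, 0, -0.5, 0, 0, 0, 0, 0, 0, -0.5]' --force 40

```text
time: 7.88
ee_pos: [0.4935, 0.0095, 0.0996]
tcp_rot: [-90.0, -0.0, 78.7]
wrist_force: [-2.2, 1.2, 6.2]
opening: 0.0286
```

Run:
```python
from h import *
np.set_printoptions(precision=4,suppress=True)
o=sensors.get_obs(); print(o['time'],o['ee_pos'],o['tcp_rot'],o['opening'],o['wrist_force'])
w=shot('wrist','wrist5.png')
```

```text
7.8833 [0.4935 0.0095 0.0996] [-90.0418  -0.0269  78.6818] 0.028616171736506647 [-2.2196  1.1704  6.1635]
```

View pics/wrist5.png

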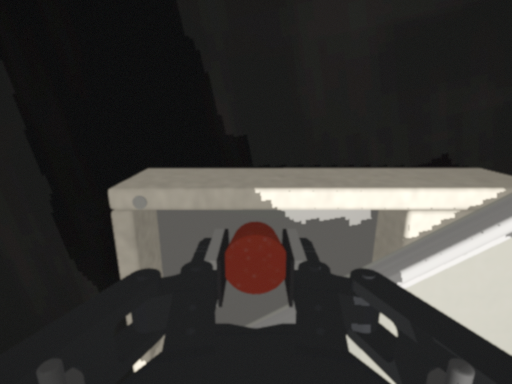

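Request:
arm_command --rows '[0, -0.7, 0, 0, 0, 0, -0.5, 0, -1.6, 0, 0, 0, 0, -0.5, 0, -2.5, 0, 0, 0, 0, -0.5, 0, -3.4, 0, 0, 0, 0, -0.5, 0, -3.4, 0, 0, 0, 0, -0.5]'

```text
time: 8.35
ee_pos: [0.4941, 0.0094, 0.1356]
tcp_rot: [-90.2, -0.0, 78.7]
wrist_force: [-1.2, 0.8, 0.5]
opening: 0.0288
```

Run:
```python
from h import *
np.set_printoptions(precision=4,suppress=True)
o=sensors.get_obs(); print(o['time'],o['ee_pos'],o['tcp_rot'],o['opening'],o['wrist_force'])
w=shot('wrist','wrist6.png')
s=shot('scene','scene6.png');cv2.imwrite('pics/scene6z.png',cv2.resize(s['pixels'][120:240,240:380],None,fx=5,fy=5))
```

```text
8.35 [0.4941 0.0094 0.1356] [-90.165   -0.0368  78.6804] 0.028752581804823606 [-1.2365  0.7893  0.5005]
```

View pics/wrist6.png

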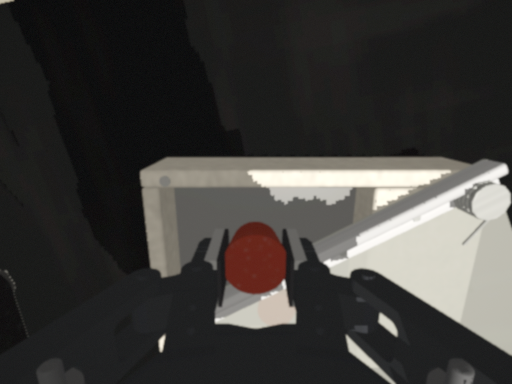

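View pics/scene6z.png

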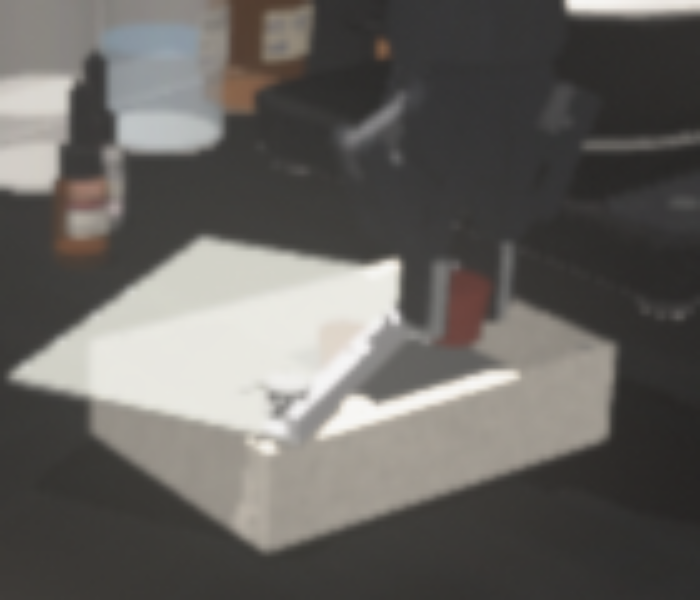

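Request:
arm_command --rows '[0, 0.1, 0.5, 0, 0, 0, -0.5, 0, 0.1, 1.2, 0, 0, 0, -0.5, 0, 0.1, 1.9, 0, 0, 0, -0.5, 0, 0.1, 2.6, 0, 0, 0, -0.5, 0, 0.1, 3.2, 0, 0, 0, -0.5, 0, 0.1, 3.4, 0, 0, 0, -0.5, 0, -1.5, 3.6, 0, 0, 0, -0.5, 0, -5, 4, 0, 0, 0, -0.5, 0, -9, 4.5, 0, 0, 0, -0.5, 0, -10, 4.5, 0, 0, 0, -0.5, 0, -10, 4.5, 0, 0, 0, -0.5]'

```text
time: 9.37
ee_pos: [0.4503, 0.0185, 0.237]
tcp_rot: [-90.4, -0.1, 78.7]
wrist_force: [0.2, 0.4, -0.0]
opening: 0.0289
```

Run:
```python
from h import *
np.set_printoptions(precision=4,suppress=True)
o=sensors.get_obs(); print(o['time'],o['ee_pos'],o['tcp_rot'],o['opening'],o['wrist_force'])
t=shot('top','top7.png')
w=shot('wrist','wrist7.png')
s=shot('scene','scene7.png')
for c,n in((t,'top'),(s,'scene')):
  for k,z in(('dish',0),('sample_bottle',0)):
    for r in models.spot_point(k,n)[:1]: print(n,k,r,atz(c,r['location'],z))
m=s['pixels'][255:300,180:255]
cv2.imwrite('pics/t7.png',np.hstack([cv2.resize(s['pixels'][120:240,240:380],(420,360)),cv2.resize(t['pixels'][165:285,230:370],(420,360))])[:, :800])
```

```text
9.3667 [0.4503 0.0185 0.237 ] [-90.3744  -0.0988  78.6937] 0.02886200886809146 [ 0.2346  0.4143 -0.0354]
top dish {'location': [167.3, 261.7], 'conf': 0.7} [0.4381 0.3663 0.    ]
top sample_bottle {'location': [203.7, 146.2], 'conf': 0.66} [0.7229 0.2823 0.    ]
scene dish {'location': [222.7, 289.7], 'conf': 0.59} [0.4329 0.3704 0.    ]
scene sample_bottle {'location': [167.5, 212.7], 'conf': 0.92} [0.7396 0.2835 0.    ]
```

View pics/t7.png

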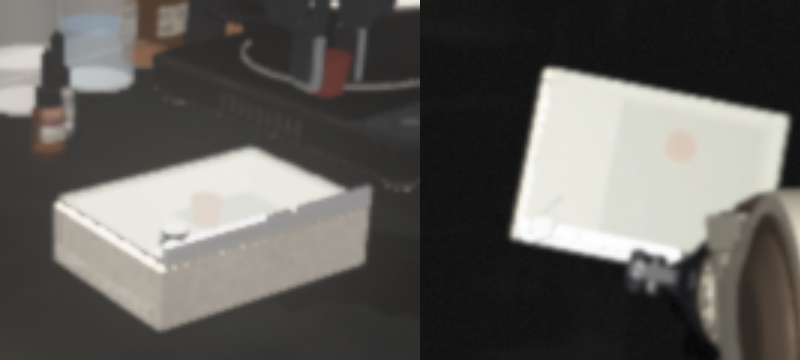

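View pics/wrist7.png

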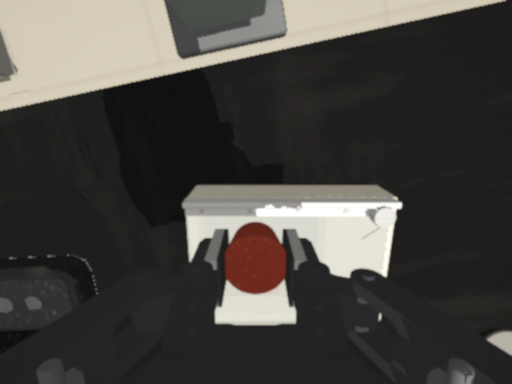

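Request:
arm_command --rows '[2, 0, 0.4, 0, 0, 0, -0.5, 5, 0, 1.1, 0, 0, 0, -0.5, 8.5, 0, 1.9, 0, 0, 0, -0.5, 12, 0, 2.7, 0, 0, 0, -0.5, 15.5, 0, 3.5, 0, 0, 0, -0.5, 19, 0, 4.3, 0, 0, 0, -0.5, 22.5, 0, 5.1, 0, 0, 0, -0.5, 26, 0, 5.9, 0, 0, 0, -0.5, 29.5, 1, 6.7, 0, 0, 0, -0.5, 32.5, 2, 7.4, 0, 0, 0, -0.5, 34.2, 3.5, 7.9, 0, 0, 0, -0.5, 34.2, 5, 7.9, 0, 0, 0, -0.5]'

```text
time: 10.72
ee_pos: [0.4381, 0.3723, 0.1813]
tcp_rot: [-89.9, 0.0, 78.9]
wrist_force: [-0.2, -0.2, 0.4]
opening: 0.0288
```

Run:
```python
from h import *
np.set_printoptions(precision=4,suppress=True)
o=sensors.get_obs(); print(o['time'],o['ee_pos'],o['tcp_rot'],o['opening'],o['wrist_force'])
w=shot('wrist','wrist8.png');s=shot('scene','scene8.png')
K=w['camera_matrix'];T=w['world_from_camera'];v,u=np.mgrid[:384,:512];z=w['z_map']
P=np.stack([(u-K[0,2])/K[0,0],-(v-K[1,2])/K[1,1],-np.ones_like(u)],-1)*z[...,None]
W=P@T[:3,:3].T+T[:3,3]
m=(W[...,2]>.01)&(W[...,2]<.045)&(z>0)&(abs(W[...,0]-.44)<.07)&(abs(W[...,1]-.369)<.07)
q=W[m][:,:2]*1000; print(m.sum(),q.min(0),q.max(0),cv2.minEnclosingCircle(q.astype(np.float32)), W[m][:,2].max())
cv2.imwrite('pics/s8.png',cv2.resize(s['pixels'][200:320,150:290],None,fx=4,fy=4))
```

```text
10.7167 [0.4381 0.3723 0.1813] [-89.9446   0.0084  78.8548] 0.028786801045104813 [-0.2138 -0.18    0.3526]
4752 [401.0211 329.6774] [478.9181 415.8799] ((444.0682678222656, 372.87164306640625), 43.3416748046875) 0.03619750131358307
```

View pics/wrist8.png

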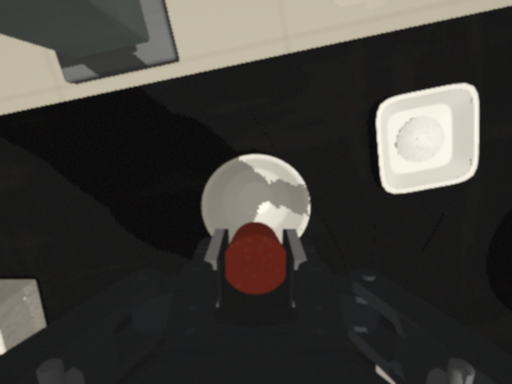

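View pics/s8.png

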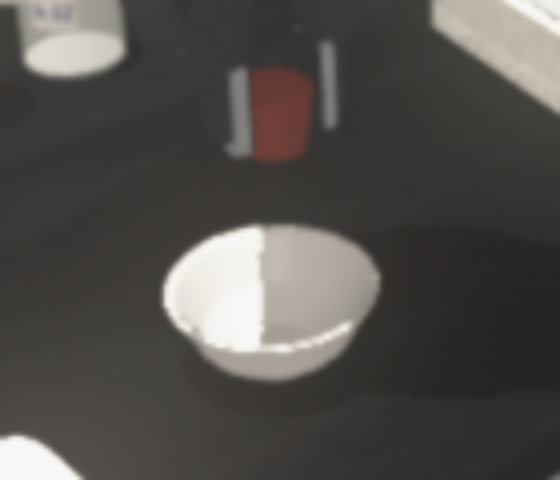

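Request:
arm_command --rows '[0, 1.5, -0.5, 0, 0, 0, -0.5, 0, 3.5, -0.5, 0, 0, 0, -0.5, 0, 5.5, -0.5, 0, 0, 0, -0.5, 0, 7, -0.5, 0, 0, 0, -0.5, 0, 7.8, -0.5, 0, 0, 0, -0.5, 0, 8, -0.5, 0, 0, 0, -0.5, 0, 8, -0.5, 0, 0, 0, -0.5]'

```text
time: 11.4
ee_pos: [0.4439, 0.3678, 0.1035]
tcp_rot: [-90.0, 0.0, 78.6]
wrist_force: [0.7, 0.0, -0.3]
opening: 0.0285
```

Run:
```python
from h import *
np.set_printoptions(precision=4,suppress=True)
o=sensors.get_obs(); print(o['time'],o['ee_pos'],o['tcp_rot'],o['opening'],o['wrist_force'])
w=shot('wrist','wrist9.png');s=shot('scene','scene9.png')
cv2.imwrite('pics/s9.png',np.hstack([cv2.resize(s['pixels'][210:310,160:280],(420,350)),cv2.resize(w['pixels'][120:340,140:380],(370,350))]))
```

```text
11.4 [0.4439 0.3678 0.1035] [-89.9946   0.008   78.6485] 0.028516924285800348 [ 0.696   0.0254 -0.2864]
```

View pics/s9.png

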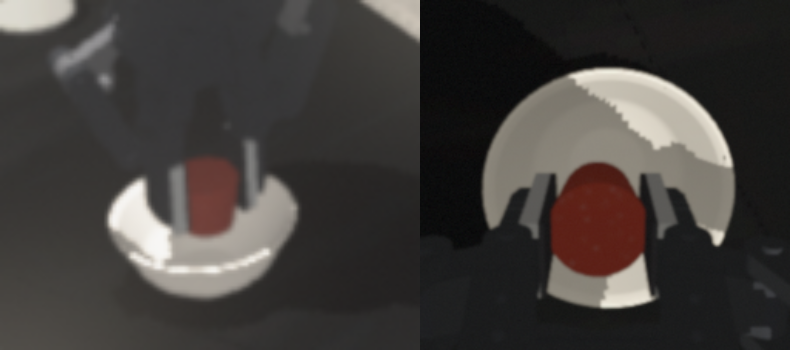

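Request:
arm_command --rows '[0.3, 0, 0, 0, 0, 0, -0.5, 0.3, 0.3, 0, 0, 0, 0, -0.5, 0.3, 0.5, 0, 0, 0, 0, -0.5, 0.3, 0.5, 0, 0, 0, 0, -0.5]'

```text
time: 11.83
ee_pos: [0.4442, 0.3711, 0.0979]
tcp_rot: [-90.0, 0.0, 78.7]
wrist_force: [0.1, -0.4, -0.7]
opening: 0.0286
```

Request:
arm_command --rows '[0, 0.2, 0, 0, 0, 0, -0.5, 0, 0.4, 0, 0, 0, 0, -0.5, 0, 0.4, 0, 0, 0, 0, -0.5]'

```text
time: 12.08
ee_pos: [0.4442, 0.3709, 0.0937]
tcp_rot: [-90.0, 0.0, 78.7]
wrist_force: [0.1, -0.6, -0.7]
opening: 0.0283
```

Request:
arm_command --rows '[0, 0, 0, 0, 0, 0, -0.1, 0, 0, 0, 0, 0, 0, -0.1, 0, 0, 0, 0, 0, 0, -0.1, 0, -0.3, 0, 0, 0, 0, -0.1, 0, -0.8, 0, 0, 0, 0, -0.1]'

```text
time: 12.5
ee_pos: [0.4441, 0.3709, 0.1021]
tcp_rot: [-90.0, 0.0, 78.7]
wrist_force: [-0.3, 1.4, -0.3]
opening: 0.0385
```

Run:
```python
from h import *
np.set_printoptions(precision=4,suppress=True)
o=sensors.get_obs(); print(o['time'],o['ee_pos'],o['tcp_rot'],o['opening'],o['wrist_force'])
w=shot('wrist','wrist10.png');s=shot('scene','scene10.png')
cv2.imwrite('pics/s10.png',np.hstack([cv2.resize(s['pixels'][210:310,160:280],(420,350)),cv2.resize(w['pixels'][120:340,140:380],(370,350))]))
```

```text
12.5 [0.4441 0.3709 0.1021] [-89.9729   0.0333  78.6821] 0.038458010724611164 [-0.2945  1.4308 -0.3276]
```

View pics/s10.png

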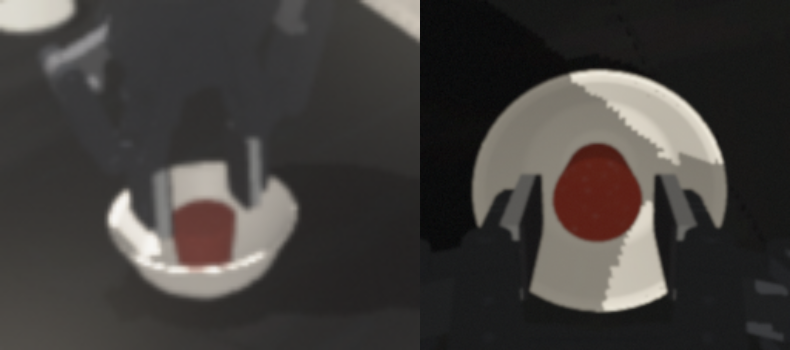

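The bung sits upright on the dish floor. I raise the hand clear.

Request:
arm_command --rows '[0, -1, 0, 0, 0, 0, -0.1, 0, -3, 0, 0, 0, 0, -0.1, 0, -6, 0, 0, 0, 0, -0.1, 0, -9, 0, 0, 0, 0, -0.1, 0, -12, 0, 0, 0, 0, -0.1, -3, -14, 1, 0, 0, 0, -0.1, -6, -15, 2, 0, 0, 0, -0.1, -9, -15, 3, 0, 0, 0, -0.1, -12, -15, 4, 0, 0, 0, -0.1, -12, -15, 4, 0, 0, 0, -0.1, -12, -15, 4, 0, 0, 0, -0.1]'

```text
time: 13.52
ee_pos: [0.3812, 0.2604, 0.2536]
tcp_rot: [-90.1, -0.1, 78.6]
wrist_force: [-0.4, 0.9, -0.3]
opening: 0.0383
```

Run:
```python
from h import *
np.set_printoptions(precision=4,suppress=True)
o=sensors.get_obs(); print(o['time'],o['ee_pos'],o['opening'],o['wrist_force'],abs(o['qd']).max())
t=shot('top','top11.png');s=shot('scene','scene11.png')
for k in('dish','sample_bottle','large_bung','small_bung','flap_rib'):
    for r in models.spot_point(k,'top')[:1]: print(k,r,atz(t,r['location'],0.061 if k=='flap_rib' else 0))
a=cv2.resize(s['pixels'][130:320,130:380],(760//2*2//2*1,289)); b=cv2.resize(t['pixels'][120:290,130:370],(380,289))
cv2.imwrite('pics/s11.png',np.hstack([a,b]))
```

```text
13.5167 [0.3812 0.2604 0.2536] 0.03831381816781865 [-0.4308  0.9044 -0.345 ] 2.8289746729726977
dish {'location': [168.7, 262.1], 'conf': 0.89} [0.4371 0.3629 0.    ]
sample_bottle {'location': [199.3, 143.1], 'conf': 0.7} [0.7307 0.2933 0.    ]
large_bung {'location': [167.7, 256.5], 'conf': 0.65} [0.4505 0.3656 0.    ]
flap_rib {'location': [313.0, 254.3], 'conf': 0.7} [0.457  0.0219 0.061 ]
```

View pics/s11.png

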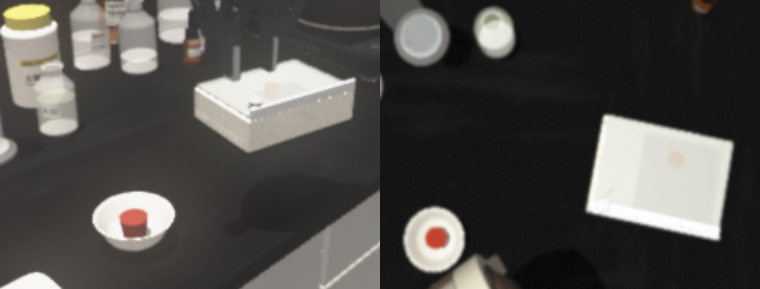

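The large bung stands in the dish. The flap is shut, the small bung is still in the box, the bottle is where it was, and the robot touches nothing.

```bash
python3 -c "
from workcell import bot
print(bot.job_done())"
```

```text
the job is handed in; nothing more can be done
None
```

The larger bung is now in the porcelain dish, and I handed the job in at about 13.6 s of the 37 s allowed. I pushed the flap's rib back with the fingers and let it lean on the hand while I gripped the larger (front) bung. I lifted the bung out, let the flap follow the hand most of the way shut, and released the bung in the dish.

**Last checks (scene and top pictures):**
- **Bung:** it stands upright in the dish.
- **Flap:** it is shut, with its rib flush with the box front.
- **Small bung:** it is still in the box, seen through the clear flap. The network did not report it in the last picture, so this rests on the picture alone.
- **Bottle:** it is standing, measured at (0.731, 0.293) m against (0.729, 0.286) m at the start.
- **Hand:** it is clear of everything, at about 0.25 m height, with no contact force.

**Readings that disagreed or stood out:**
- The wrist showed about 6 N upward when the fingers reached the bottom of the compartment, so I backed off 2 mm. It read about 6 N again while the fingers closed. No other reading between moves was above about 3 N.
- Dish positions from the different cameras differed by about 5 mm. I set the release position from the top camera and the wrist depth together.

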